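# Lock the cable box's access panel with its quarter-turn fastener

### The arm

A 7-joint arm with a two-finger parallel gripper is mounted at the origin on a cart in front of the work surface, level with it; the furniture and walls round the work are solid. World frame = base frame: x ahead of the robot, y to its left, z up, the work surface at z = 0. Lengths are in mm, angles in rad, forces in N, time in s.
With the tool pointing down it reaches from about 375 to 925 mm from the base axis. Payload 3.1 kg.
Tool frame: the origin (TCP) lies midway between the tips of the shut fingers; the grasp point (between the pads) lies 19 mm behind it; x points along the fingers, z is the direction in which the jaws open and shut, and the axes are right-handed (so a half turn about x gives the same grasp; the last joint's range is limited). The gripper opens to 85 mm and grips with 20 to 120 N. Pads are 22 mm wide; open, the fingers measure 114 mm over their backs; the gripper's body (76 mm by 85 mm) begins 54 mm behind the grasp point. The pads swing forward as they close: fully open they stand 13 mm farther back than shut.
Start: joints at [1.085, 0.383, 0.044, 1.598, -0.018, 1.161, -0.05], TCP at [245.818, -601.728, 231.269] pointing down, gripper open.
Joint ranges: [-2.61, 2.61], [-0.41, 2.15], [-1.48, 1.57], [0, 2.5], [-1.57, 4.71], [0.05, 1.97], [-2.85, 2.85]. Speed limits (rad/s): [2.79, 2.79, 3.14, 3.14, 3.14, 3.14, 3.14].

### API

Orientations are given as a unit quaternion [w, x, y, z].
In Python, from cell import telemetry, viewer, arm gives the robot as it stands.
- The arm moves only by the tool apply_moves, never from a script. Its argument "rows" is a list of rows, each a list of 3 entries, a list of its own where there are three numbers: the shift along the world's x, y, z in cm, then the turn, a rotation vector about the world's x, y, z in degrees, then the opening in per cent of the stroke, from 0 (shut) to 100 (fully open). A call has 1 to 20 rows; each row is the pose to reach, as a shift and turn from the pose measured when the call began; what a row does not reach only later rows make up. A row lasts 1/8 s, in which the tool goes at most 62.5 mm and 10.7 degrees, less where a joint would pass 70% of its speed; a pose out of reach is approached as far as the arm can. A call with a gripper value outside its range is refused whole. The fingers move at their own pace and stop on an object; "force" is the grip in N (left out, the last holds). Time passes only in rows, so rows that repeat a pose let the fingers close. It gives the time, the measured TCP pose, the force and the opening at its end, in the units of the state.
- telemetry.get_obs(): the state, without advancing time (a new reading comes with each control period).
- viewer.capture(name): name is "scene" or "top"; returns the picture (420x560x3 uint8, blue, green, red); there is no depth.
- viewer.camera_model(name): a dict with "fx", "fy", "cx", "cy" (pixels), "D" ([k1, k2, p1, p2, k3] as OpenCV has them; the pictures are not rectified), "R" (3x3) and "t" (3): a world point X has camera coordinates R X + t. Camera axes: x right, y down, z forward; pixel columns grow to the right and rows downward; lengths in mm; the calibration is good to about 2 mm. A picture is of the moment at which its call begins. camera_model takes no time and is no camera call.
- arm.job_done(): hands the job in, once; it reports no verdict.
The state is a dict: "time_s": time; "q": joint angles; "dq": joint speeds; "joint_torque": joint torques, N m; "eef_pos": TCP position; "tcp_rot": TCP orientation; "ft_force": force on the tool from outside, world axes, zero at the start; "wrist_torque": the same for the moment, N m; "gripper_width": opening from 0.0 (shut) to 1.0 (fully open).
Only numpy, scipy, OpenCV 4.12 (cv2) and the standard library are available. Lean on these libraries where they do the work, as an engineer would, in place of code of your own. Each camera call takes 0.05 s, during which the arm holds its last target.

### The job

The access panel on top of the desk's cable box stands ajar: with a fingertip in the slot of its round quarter-turn fastener, press the panel down shut and turn the fastener clockwise (seen from above) until it comes up against its stop, so that the panel stays locked down when you take the finger away. Nothing is to be gripped or lifted; leave the stapler, the glue stick and the eraser beside the box where they are.

Things in the scene. Friction and masses are not known exactly. Their poses are not given: they have to be found in the camera images.
- cable_box: low grey metal box fixed to the desk, 220 (x) x 260 (y) x 86 mm high with the panel shut; origin at the centre of its underside, x from the front (fastener side) to the rear hinge, y to its left, z up. With the panel shut, the fastener's axis is vertical at x = -45 mm, y = 0 in this frame, the slot's floor at z = 89.5 mm.
- fastener_slot (a point): centre of the slot's floor in the fastener's head (85 mm metal disc in a raised collar, 108 mm outside, 90 inside, its top 1.5 mm above the head's). The slot is a groove across the head, 28 mm wide, 14 deep, 85 long, closed at its ends by the collar. x: along the slot, y: across, z: up out of it. It moves with the panel and turns with the fastener.
- fastener (a joint): rad: 0 open, slot along the box's x; grows clockwise seen from above to its stop at 1.571, slot along the box's y, in line with two small bars outside the collar. Starts at 0 to 0.5; light friction (0.06 Nm); stays where left. Its tongue must pass under a catch: panel ajar, the turn is blocked at about 0.95; panel held shut, it turns to the stop and the catch holds the panel.
- panel (a joint): rad about its rear hinge, 155 mm behind the fastener's axis: 0 shut; 0.10 ajar, its limit and start (the fastener is then tilted by 0.10 and about 15 mm higher). A spring pushes it open: about 2.5 N down on the fastener shuts it; it rises again unless locked. Locked, it rests at about 0.01.
- stapler: small stapler lying left of the box (+y side of it), 130 x 34 x 48 mm high; origin at the centre of its underside. To be left alone.
- glue_stick: glue stick standing right of the box (-y side), 24 mm in diameter, 92 mm tall; origin at the centre of its underside. To be left alone.
- eraser: eraser lying right of the box towards its rear, 21 x 52 x 12 mm high; origin at the centre of its underside. To be left alone.

How it is judged:
By the outcome, as a careful person would: the job done as asked, in the order asked, and still so for the second after the job is handed in, with the robot touching nothing.
It also fails if it takes over 35 s, if anything falls off the work surface, if the arm or the gripper's body presses on something with over 40 N, if the wrist force passes 120 N, or if a joint passes its speed limit or range.

## Working session

There is one attempt and no reset: what is moved stays moved. The work goes in short steps, Python scripts to look and compute and a tool call to move; the robot and the scene stay as the last step left them, time stands still between calls to the robot, and variables do not carry over. Pictures are saved under pics/ and viewed, and the job is handed in when it is done.

Besides the shell and the picture viewer there is one more tool, called after "Call:" by a JSON object that holds its "fn" and its "kwargs". apply_moves: Moves the arm, as the interface text tells. Its arguments: {"type":"object","properties":{"rows":{"type":"array"},"force":{"type":"number"}},"required":["rows"]}

```bash
ls; mkdir -p pics; python3 - <<'E'
from cell import telemetry, viewer, arm
import cv2,numpy as np
np.set_printoptions(precision=4,suppress=True)
for n in ("scene","top"):
    cv2.imwrite(f"pics/{n}0.png",viewer.capture(n))
    m=viewer.camera_model(n); print(n,{k:np.array(v) for k,v in m.items()})
o=telemetry.get_obs(); print(o)
E
```

```text
pics
scene {'fx': array(422.7474), 'fy': array(422.7474), 'cx': array(280.6943), 'cy': array(202.603), 'D': array([-0.0325,  0.    ,  0.    ,  0.    ,  0.    ]), 'R': array([[-0.7937, -0.6083, -0.0022],
       [-0.2803,  0.369 , -0.8861],
       [ 0.5399, -0.7027, -0.4634]]), 't': array([493.5992, 247.8572, 736.5675])}
top {'fx': array(461.6399), 'fy': array(461.6399), 'cx': array(276.0919), 'cy': array(212.4497), 'D': array([0.0238, 0.    , 0.    , 0.    , 0.    ]), 'R': array([[ 0.0104, -0.9999, -0.0112],
       [-0.9901, -0.0087, -0.1397],
       [ 0.1396,  0.0125, -0.9901]]), 't': array([ 14.5366, 599.9566, 938.0587])}
{'time_s': 0.1, 'q': array([ 1.0852,  0.3838,  0.0438,  1.5994, -0.0179,  1.1612, -0.0499]), 'dq': array([-0.0001, -0.0018,  0.0017, -0.0034, -0.0001, -0.0009, -0.0013]), 'joint_torque': array([  0.003 , -43.4728,   1.0294, -25.0454,   0.0109,   0.0055,
         0.    ]), 'eef_pos': array([ 245.474 , -600.9362,  229.9941]), 'tcp_rot': array([ 0.5863,  0.3947,  0.5877, -0.3938]), 'ft_force': array([0.518 , 1.1505, 0.4313]), 'wrist_torque': array([0.0403, 0.0114, 0.0374]), 'gripper_width': 0.9996035476679955}
```

View pics/scene0.png

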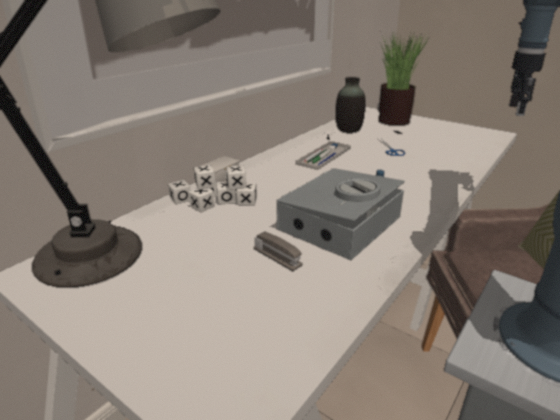

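View pics/top0.png

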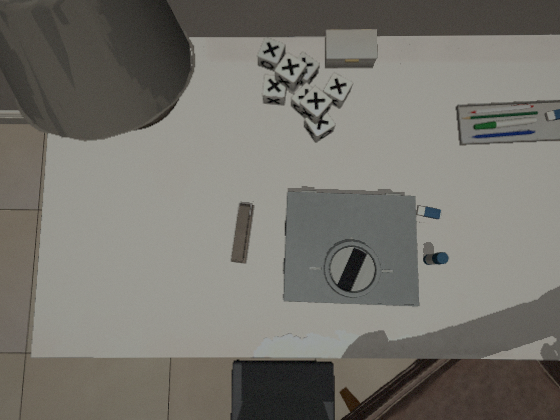

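The scene view shows the grey box with the panel ajar and the stapler to its left. In the top view the box covers about (285,188)–(418,305), with the fastener at about (352,268). The slot is dark and runs from (343,291) to (361,247). Next I'll measure these precisely.

```bash
cat > h.py <<'E'
import cv2,numpy as np
from cell import telemetry, viewer, arm
np.set_printoptions(precision=3,suppress=True)
def ray(n,px):
    m=viewer.camera_model(n);K=np.array([[m['fx'],0,m['cx']],[0,m['fy'],m['cy']],[0,0,1]])
    u=cv2.undistortPoints(np.array(px,float).reshape(-1,1,2),K,np.array(m['D'],float)).reshape(-1,2)
    R=np.array(m['R']);t=np.array(m['t'])
    d=np.c_[u,np.ones(len(u))]@R; return -R.T@t,d
def onz(n,px,z):
    o,d=ray(n,px); return o+d*((z-o[2])/d[:,2])[:,None]
def proj(n,X):
    m=viewer.camera_model(n);K=np.array([[m['fx'],0,m['cx']],[0,m['fy'],m['cy']],[0,0,1]])
    return cv2.projectPoints(np.array(X,float).reshape(-1,3),cv2.Rodrigues(np.array(m['R']))[0],np.array(m['t'],float),K,np.array(m['D'],float))[0].reshape(-1,2)
E
python3 - <<'E'
import cv2
t=cv2.imread('pics/top0.png');s=cv2.imread('pics/scene0.png')
c=cv2.resize(t[175:320,270:460],None,fx=4,fy=4,interpolation=cv2.INTER_CUBIC);cv2.imwrite('pics/tz.png',c)
c=cv2.resize(s[150:280,240:420],None,fx=4.4,fy=4.4,interpolation=cv2.INTER_CUBIC);cv2.imwrite('pics/sz.png',c)
E
```

```text
(no output)
```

View pics/tz.png

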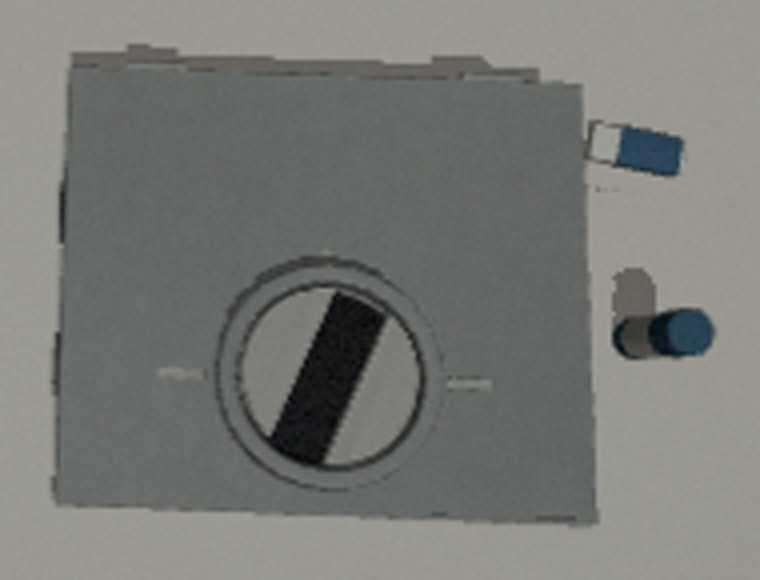

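View pics/sz.png

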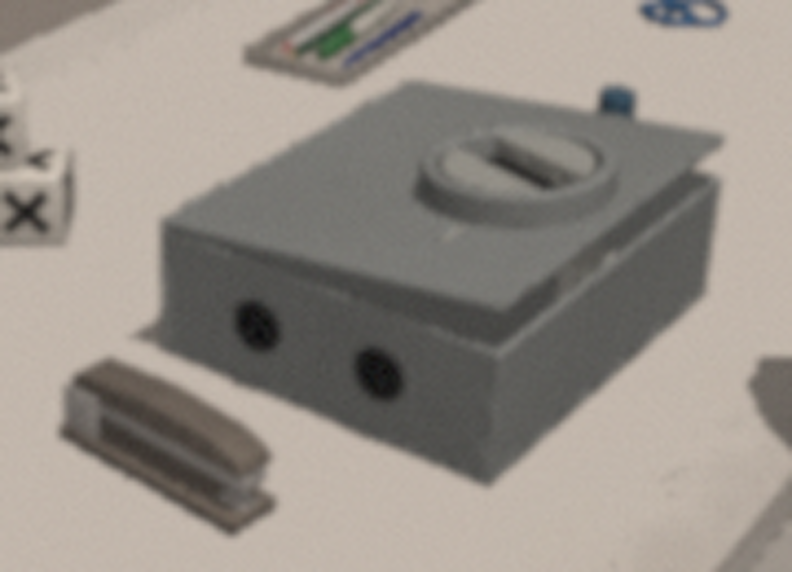

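The close-ups show the head ellipse centred near top-view pixel (353,270) and the black slot running up and to the right. It has already turned partly clockwise. The two bars lie left and right of the collar along the box's y. Now I'll segment the slot and the panel outline.

```bash
python3 - <<'E'
from h import *
t=cv2.imread('pics/top0.png');s=cv2.imread('pics/scene0.png')
g=cv2.cvtColor(t,cv2.COLOR_BGR2GRAY)
m=np.zeros_like(g);m[240:300,325:380]=(g[240:300,325:380]<60)
n,l,st,c=cv2.connectedComponentsWithStats(m)
i=1+np.argmax(st[1:,4]);print('slot',st[i],c[i])
ys,xs=np.nonzero(l==i); P=onz('top',np.c_[xs,ys],119.0)[:,:2]
r=cv2.minAreaRect(P.astype(np.float32));print('slot rect',r); cov=np.cov(P.T);w,v=np.linalg.eigh(cov);print('mean',P.mean(0),'dir',v[:,1],np.degrees(np.arctan2(v[1,1],v[0,1])),np.sqrt(w*12))
# bright head halves
h=np.zeros_like(g);h[240:300,325:380]=((g[240:300,325:380]>125))
n,l2,st,c=cv2.connectedComponentsWithStats(h)
print(st[1:][st[1:,4]>50])
hm=((h>0)|(m>0)).astype(np.uint8)
n,l3,st,c=cv2.connectedComponentsWithStats(hm,connectivity=4);i=1+np.argmax(st[1:,4])
cn=max(cv2.findContours((l3==i).astype(np.uint8),0,1)[0],key=cv2.contourArea)
e=cv2.fitEllipse(cn);print('ell',e);Q=onz('top',cn.reshape(-1,2),119.)[:,:2].astype(np.float32);print('head world',cv2.fitEllipse(Q))
# panel by hsv: grey bluish
lab=cv2.cvtColor(t,cv2.COLOR_BGR2LAB)
print(g[200:300:20,300],g[200,270:300:3],lab[220,300],lab[220,262],lab[195,300], lab[187,300])
# desk corner points triang: scene z-check
E
```

```text
slot [332 247  44  46 691] [352.708 270.146]
slot rect ((474.22064208984375, -137.7384033203125), (64.8682861328125, 87.8514404296875), 54.717201232910156)
mean [ 478.697 -128.658] dir [-0.892  0.452] 153.14326552164547 [43.667 85.814]
[]
ell ((350.66754150390625, 272.8421325683594), (18.515981674194336, 52.37592315673828), 20.748390197753906)
head world ((473.7666320800781, -124.76109313964844), (34.89805603027344, 100.66091918945312), 68.35675811767578)
[ 99 100 105 108 110] [154 155 153 152 153 153 101 104 102 102] [108 126 129] [162 127 132] [108 127 129] [159 127 132]
```

```bash
python3 - <<'E'
from h import *
t=cv2.imread('pics/top0.png');s=cv2.imread('pics/scene0.png')
g=cv2.cvtColor(t,cv2.COLOR_BGR2GRAY)
for th in (35,42,50):
    m=np.zeros_like(g);m[240:300,325:380]=(g[240:300,325:380]<th)
    m=cv2.morphologyEx(m,cv2.MORPH_OPEN,np.ones((5,5),np.uint8))
    n,l,st,c=cv2.connectedComponentsWithStats(m);i=1+np.argmax(st[1:,4])
    ys,xs=np.nonzero(l==i); P=onz('top',np.c_[xs,ys],112.0)[:,:2]
    w,v=np.linalg.eigh(np.cov(P.T));d=v[:,1]*np.sign(v[0,1]);print(th,st[i],'mean',P.mean(0),np.degrees(np.arctan2(d[1],d[0])),np.sqrt(w*12))
    if th==42: np.save('slot.npy',np.c_[xs,ys])
# panel mask: L between 85 and 130, region growing
L=cv2.cvtColor(t,cv2.COLOR_BGR2LAB)[:,:,0]
m=np.zeros_like(g);m[180:315,275:430]=(L[180:315,275:430]<131)
m=cv2.morphologyEx(m,cv2.MORPH_OPEN,np.ones((9,9),np.uint8))
cn=max(cv2.findContours(m,0,1)[0],key=cv2.contourArea)
print(cv2.boundingRect(cn))
c=cn.reshape(-1,2)
def fit(sel):
    return cv2.fitLine(sel.astype(np.float32),cv2.DIST_HUBER,0,.01,.01).ravel()
x0,y0,w,h=cv2.boundingRect(cn)
F=c[(c[:,1]>y0+h-9)&(c[:,0]>x0+12)&(c[:,0]<x0+w-12)]
R=c[(c[:,0]>x0+w-9)&(c[:,1]>y0+25)&(c[:,1]<y0+h-12)]
Lf=c[(c[:,0]<x0+9)&(c[:,1]>y0+25)&(c[:,1]<y0+h-12)]
print(len(F),len(R),len(Lf))
for nme,S,z in(('front',F,108),('right',R,97),('left',Lf,97)):
    W=onz('top',S,z); W=W[:,:2]; f=fit(W);print(nme,f,np.degrees(np.arctan2(f[1],f[0])))
v=t.copy();cv2.drawContours(v,[cn],-1,(0,0,255),1);cv2.imwrite('pics/cont.png',cv2.resize(v[175:320,270:460],None,fx=4,fy=4,interpolation=0))
E
```

```text
35 [339 249  26  42 560] mean [ 479.909 -126.806] -24.186760362329043 [25.228 81.051]
42 [339 249  26  42 575] mean [ 479.773 -126.986] -23.902602178178064 [25.797 81.188]
50 [339 249  26  42 585] mean [ 479.639 -127.024] -23.845122121958504 [26.261 80.979]
(283, 187, 136, 119)
111 81 81
front [   0.026    1.     416.363 -125.885] 88.521996
right [   1.       0.008  514.37  -257.374] 0.45468077
left [  1.     -0.018 513.903   1.885] -1.047866
```

View pics/cont.png

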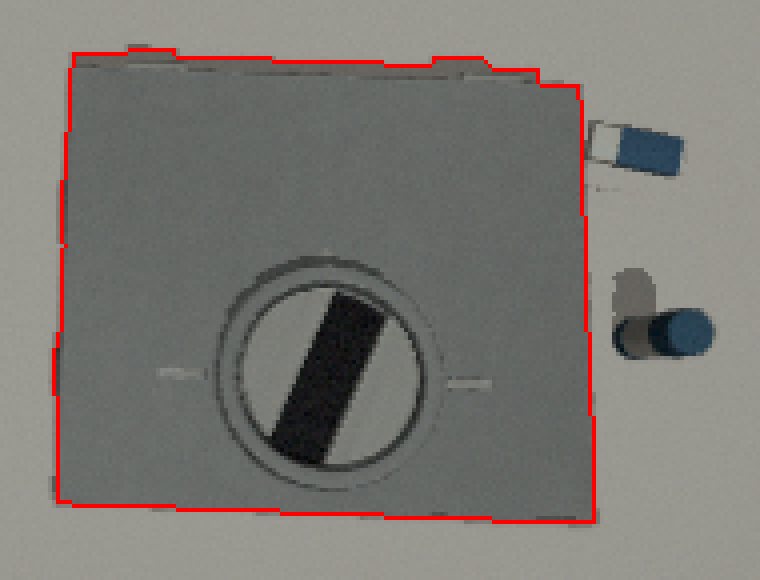

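The slot centre is at about (480,−127), and the slot points along −24°. The box yaw is about −1.2°, so the fastener is at about 0.40 rad and needs about −67° more. The measured slot size (26 × 81) and its distance from the panel front both fit. The tool's z axis now points at −67.8°, so I turn it +44° while moving above the slot, with the jaws opened a little to lie along the slot.

Call:
{"fn": "apply_moves", "kwargs": {"rows": [[[1.5, 3, 0], [0, 0, 3], 30], [[3.5, 7, 0], [0, 0, 6], 30], [[5.5, 11, 0], [0, 0, 10], 30], [[7.5, 15, 0], [0, 0, 14], 30], [[9.5, 19, 0], [0, 0, 18], 30], [[11.5, 23, 0], [0, 0, 22], 30], [[13.5, 27, 0], [0, 0, 26], 30], [[15.5, 31, 0], [0, 0, 30], 30], [[17.5, 35, 0], [0, 0, 33], 30], [[19.5, 39, 0], [0, 0, 36], 30], [[21.5, 43, -1], [0, 0, 40], 30], [[22.5, 45.5, -2], [0, 0, 42], 30], [[23.45, 47.4, -4], [0, 0, 44], 30], [[23.45, 47.4, -5], [0, 0, 44], 30], [[23.45, 47.4, -5], [0, 0, 44], 30], [[23.45, 47.4, -5], [0, 0, 44], 30]]}}

```text
time_s: 2.1
eef_pos: [479.7, -128.7, 180.3]
tcp_rot: [0.691, 0.147, 0.692, -0.147]
ft_force: [1.0, 0.4, 0.0]
gripper_width: 0.301
```

```bash
cat > st.py <<'E'
from h import *
from scipy.spatial.transform import Rotation as Ro
def st():
    o=telemetry.get_obs();w,x,y,z=o['tcp_rot'];M=Ro.from_quat([x,y,z,w]).as_matrix()
    print(o['time_s'],'p',o['eef_pos'],'x',M[:,0],'zang',np.degrees(np.arctan2(M[1,2],M[0,2])),'F',o['ft_force'],'T',o['wrist_torque'],'q',o['q'],'g',o['gripper_width'])
    return o
E
python3 - <<'E'
from st import *
st()
for n in ("scene","top"): cv2.imwrite(f"pics/{n}1.png",viewer.capture(n))
t=cv2.imread('pics/top1.png');s=cv2.imread('pics/scene1.png')
a=cv2.resize(t[140:320,270:430],(400,450),interpolation=cv2.INTER_CUBIC)
b=cv2.resize(s[80:260,290:450],(400,450),interpolation=cv2.INTER_CUBIC);cv2.imwrite('pics/c1.png',np.hstack([a,b]))
E
```

```text
2.1 p [ 479.716 -128.73   180.306] x [-0.002  0.    -1.   ] zang -23.956624939464312 F [1.044 0.373 0.003] T [ 0.005 -0.002 -0.009] q [ 0.55   0.178 -0.402  1.992  0.083  0.99  -0.31 ] g 0.3008740394611585
```

View pics/c1.png

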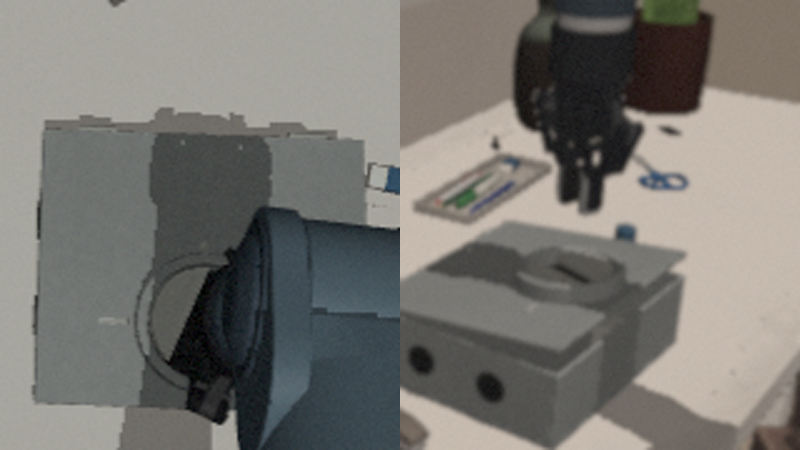

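The fingers hang above the slot, lined up with it; the arm hides part of the top view. I'll cross-check the slot centre with the scene view, where the head's centre was at about (356.5,186).

```bash
python3 - <<'E'
from h import *
print(proj('scene',[[480,-127,119],[480,-127,104.5]]),proj('top',[[480,-127,119],[480,-127,104.5]]))
o1,d1=ray('scene',[[356.5,186]]);o2,d2=ray('top',[[352.0,269.3]])
A=np.c_[d1[0],-d2[0]];s=np.linalg.lstsq(A,o2-o1,rcond=None)[0]
print(o1+d1[0]*s[0],o2+d2[0]*s[1])
E
```

```text
[[358.444 186.606]
 [357.957 191.944]] [[351.841 269.407]
 [350.714 269.538]]
[ 484.315 -124.918  120.181] [ 480.179 -127.091  120.43 ]
```

Both views agree on the height (120 mm against about 119 expected) and the position. I'll lower into the slot and watch the force.

Call:
{"fn": "apply_moves", "kwargs": {"rows": [[[0.03, 0.17, -1], [0, 0, 0], 30], [[0.03, 0.17, -2.5], [0, 0, 0], 30], [[0.03, 0.17, -4], [0, 0, 0], 30], [[0.03, 0.17, -5], [0, 0, 0], 30], [[0.03, 0.17, -5.7], [0, 0, 0], 30], [[0.03, 0.17, -6.4], [0, 0, 0], 30], [[0.03, 0.17, -7], [0, 0, 0], 30], [[0.03, 0.17, -7.2], [0, 0, 0], 30], [[0.03, 0.17, -7.2], [0, 0, 0], 30]]}}

```text
time_s: 3.32
eef_pos: [480.5, -126.6, 108.7]
tcp_rot: [0.691, 0.146, 0.692, -0.147]
ft_force: [-0.2, 0.0, -0.1]
gripper_width: 0.298
```

```bash
python3 - <<'E'
from st import *
st()
for n in ("scene","top"): cv2.imwrite(f"pics/{n}2.png",viewer.capture(n))
t=cv2.imread('pics/top2.png');s=cv2.imread('pics/scene2.png')
a=cv2.resize(t[220:310,310:390],(400,450),interpolation=cv2.INTER_CUBIC)
b=cv2.resize(s[140:230,310:390],(400,450),interpolation=cv2.INTER_CUBIC);cv2.imwrite('pics/c2.png',np.hstack([a,b]))
E
```

```text
3.325 p [ 480.509 -126.625  108.721] x [-0.001  0.    -1.   ] zang -23.914751381590257 F [-0.169  0.001 -0.106] T [-0.022  0.007  0.018] q [ 0.525  0.281 -0.39   2.046  0.142  0.841 -0.364] g 0.2983289941578374
```

View pics/c2.png

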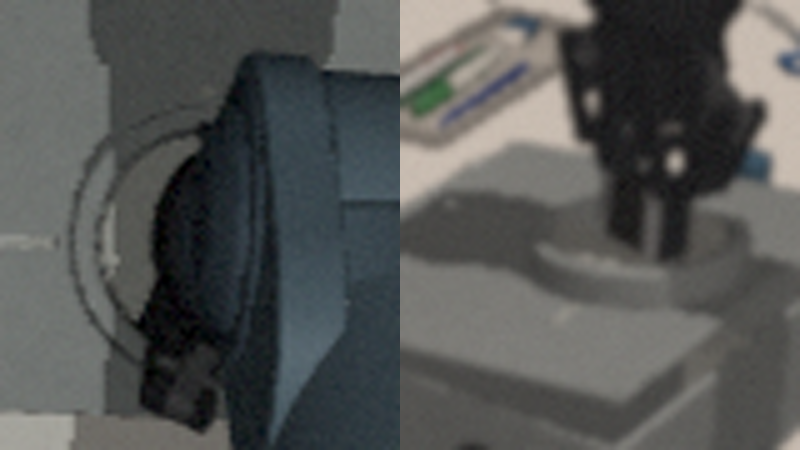

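The fingertips are between the slot's sides, below the head's top, with no side force. Next I press down.

Call:
{"fn": "apply_moves", "kwargs": {"rows": [[[0, 0, -0.3], [0, 0, 0], 30], [[0, 0, -0.6], [0, 0, 0], 30], [[0, 0, -0.9], [0, 0, 0], 30], [[0, 0, -1.2], [0, 0, 0], 30], [[0, 0, -1.5], [0, 0, 0], 30], [[0, 0, -1.8], [0, 0, 0], 30], [[0, 0, -1.9], [0, 0, 0], 30], [[0, 0, -1.9], [0, 0, 0], 30]]}}

```text
time_s: 4.42
eef_pos: [480.5, -126.7, 89.9]
tcp_rot: [0.691, 0.146, 0.692, -0.147]
ft_force: [-1.5, -0.1, 3.1]
gripper_width: 0.298
```

Call:
{"fn": "apply_moves", "kwargs": {"rows": [[[0, 0, -0.1], [0, 0, 0], 30], [[0, 0, -0.2], [0, 0, 0], 30], [[0, 0, -0.3], [0, 0, 0], 30], [[0, 0, -0.3], [0, 0, 0], 30]]}}

```text
time_s: 4.92
eef_pos: [480.7, -126.7, 88.9]
tcp_rot: [0.691, 0.146, 0.692, -0.147]
ft_force: [-6.2, 1.2, 14.7]
gripper_width: 0.299
```

The floor force jumped to 14.7 N at TCP z 88.9, against a slot floor of 89.5 with the panel shut, so the panel is down. I keep pressing and turn clockwise.

Call:
{"fn": "apply_moves", "kwargs": {"rows": [[[-0.05, 0, -0.15], [0, 0, -4], 30], [[-0.05, 0, -0.15], [0, 0, -8], 30], [[-0.05, 0, -0.15], [0, 0, -12], 30], [[-0.05, 0, -0.15], [0, 0, -16], 30], [[-0.05, 0, -0.15], [0, 0, -20], 30], [[-0.05, 0, -0.15], [0, 0, -24], 30], [[-0.05, 0, -0.15], [0, 0, -28], 30], [[-0.05, 0, -0.15], [0, 0, -32], 30], [[-0.05, 0, -0.15], [0, 0, -36], 30], [[-0.05, 0, -0.15], [0, 0, -40], 30]]}}

```text
time_s: 6.18
eef_pos: [481.7, -127.3, 89.1]
tcp_rot: [0.6, 0.375, 0.599, -0.375]
ft_force: [-3.3, 0.3, 8.4]
gripper_width: 0.303
```

```bash
python3 - <<'E'
from st import *
st()
E
```

```text
6.175 p [ 481.733 -127.35    89.133] x [ 0.001 -0.001 -1.   ] zang -64.04452913653893 F [-3.275  0.28   8.357] T [-0.049  0.619  0.059] q [ 0.409  0.301 -0.261  2.061  0.109  0.792 -1.036] g 0.30255104485372825
```

Call:
{"fn": "apply_moves", "kwargs": {"rows": [[[-0.05, 0, -0.2], [0, 0, -4], 30], [[-0.1, 0, -0.2], [0, 0, -8], 30], [[-0.1, 0, -0.2], [0, 0, -12], 30], [[-0.1, 0, -0.2], [0, 0, -16], 30], [[-0.1, 0, -0.2], [0, 0, -20], 30], [[-0.1, 0, -0.2], [0, 0, -24], 30], [[-0.1, 0, -0.2], [0, 0, -28], 30], [[-0.1, 0, -0.2], [0, 0, -30], 30], [[-0.1, 0, -0.2], [0, 0, -30], 30]]}}

```text
time_s: 7.3
eef_pos: [482.2, -128.1, 89.1]
tcp_rot: [0.483, 0.517, 0.481, -0.517]
ft_force: [-2.5, -0.1, 10.4]
gripper_width: 0.299
```

```bash
python3 - <<'E'
from st import *
st()
E
```

```text
7.3 p [ 482.181 -128.063   89.053] x [ 0.003 -0.003 -1.   ] zang -94.05805763404074 F [-2.512 -0.064 10.429] T [ 0.001  0.735 -0.038] q [ 0.329  0.294 -0.171  2.065  0.073  0.785 -1.528] g 0.2990294587301104
```

Call:
{"fn": "apply_moves", "kwargs": {"rows": [[[-0.1, 0, -0.2], [0, 0, -2], 30], [[-0.1, 0, -0.2], [0, 0, -4], 30], [[-0.1, 0, -0.2], [0, 0, -6], 30], [[-0.1, 0, -0.2], [0, 0, -6], 30]]}}

```text
time_s: 7.8
eef_pos: [480.9, -127.1, 88.9]
tcp_rot: [-0.455, -0.541, -0.454, 0.542]
ft_force: [-7.6, 2.4, 14.6]
gripper_width: 0.297
```

```bash
python3 - <<'E'
from st import *
st()
E
```

```text
7.8 p [ 480.918 -127.135   88.884] x [ 0.001 -0.002 -1.   ] zang -99.9785465158834 F [-7.64   2.411 14.558] T [0.619 1.393 0.238] q [ 0.312  0.291 -0.154  2.068  0.066  0.785 -1.627] g 0.2972742558684915
```

Call:
{"fn": "apply_moves", "kwargs": {"rows": [[[0, 0, -0.2], [0, 0, -2], 30], [[0, 0, -0.2], [0, 0, -4], 30], [[0, 0, -0.2], [0, 0, -6], 30], [[0, 0, -0.2], [0, 0, -6], 30]]}}

```text
time_s: 8.3
eef_pos: [480.3, -126.3, 88.9]
tcp_rot: [-0.43, -0.561, -0.428, 0.564]
ft_force: [-7.9, 1.3, 16.8]
gripper_width: 0.3
```

```bash
python3 - <<'E'
from st import *
st()
E
```

```text
8.3 p [ 480.325 -126.348   88.879] x [-0.002 -0.005 -1.   ] zang -105.33941483966095 F [-7.896  1.289 16.78 ] T [0.453 1.663 1.761] q [ 0.295  0.291 -0.138  2.069  0.063  0.787 -1.721] g 0.3002980084970222
```

The turning moment jumped to 1.76 Nm against 0.06 Nm of friction, so it is on the stop. I'll ease the twist back within the play, lift straight out, and move aside to look.

Call:
{"fn": "apply_moves", "kwargs": {"rows": [[[0, 0, -0.1], [0, 0, 4], 30], [[0, 0, -0.05], [0, 0, 8], 30], [[0, 0, 0], [0, 0, 12], 30], [[0, 0, 0.4], [0, 0, 13], 30], [[0, 0, 1], [0, 0, 13], 30], [[0, 0, 2], [0, 0, 13], 30], [[0, 0, 3.5], [0, 0, 13], 30], [[0, 0, 6], [0, 0, 13], 30], [[0, 0, 9], [0, 0, 13], 30], [[0, -3, 12], [0, 0, 13], 30], [[-1, -7, 13], [0, 0, 13], 30], [[-3, -12, 13], [0, 0, 13], 30], [[-5, -17, 13], [0, 0, 13], 30], [[-7, -22, 13], [0, 0, 13], 30], [[-8, -27, 13], [0, 0, 13], 30], [[-8, -27, 13], [0, 0, 13], 30]]}}

```text
time_s: 10.3
eef_pos: [397.2, -402.0, 220.1]
tcp_rot: [-0.489, -0.51, -0.485, 0.515]
ft_force: [-0.1, 0.1, -0.9]
gripper_width: 0.302
```

```bash
python3 - <<'E'
from st import *
st()
for n in ("scene","top"): cv2.imwrite(f"pics/{n}3.png",viewer.capture(n))
t=cv2.imread('pics/top3.png');s=cv2.imread('pics/scene3.png')
a=cv2.resize(t[175:320,220:460],(400,242),interpolation=cv2.INTER_CUBIC)
a=np.vstack([a,cv2.resize(t[235:305,310:400],(400,311),interpolation=cv2.INTER_CUBIC)])
b=cv2.resize(s[150:280,240:420],(400,289),interpolation=cv2.INTER_CUBIC);b=np.vstack([b,cv2.resize(s[:260],(400,264))])
cv2.imwrite('pics/c3.png',np.hstack([a,b]))
g=cv2.cvtColor(t,cv2.COLOR_BGR2GRAY)
m=np.zeros_like(g);m[240:300,325:380]=(g[240:300,325:380]<42)
m=cv2.morphologyEx(m,cv2.MORPH_OPEN,np.ones((5,5),np.uint8))
n,l,s_,c=cv2.connectedComponentsWithStats(m);i=1+np.argmax(s_[1:,4])
ys,xs=np.nonzero(l==i);P=onz('top',np.c_[xs,ys],97)[:,:2]
w,v=np.linalg.eigh(np.cov(P.T));d=v[:,1];d=d*-np.sign(d[1]);print(s_[i],P.mean(0),np.degrees(np.arctan2(d[1],d[0])),np.sqrt(12*w))
E
```

```text
10.3 p [ 397.213 -401.979  220.077] x [-0.001 -0.008 -1.   ] zang -92.89558368837805 F [-0.081  0.12  -0.921] T [ 0.04  -0.047  0.025] q [ 0.678  0.231  0.042  1.823 -0.003  1.083 -0.902] g 0.3020208215661625
[329 263  42  15 576] [ 479.175 -126.   ] -91.48080695940719 [26.881 81.47 ]
```

View pics/c3.png

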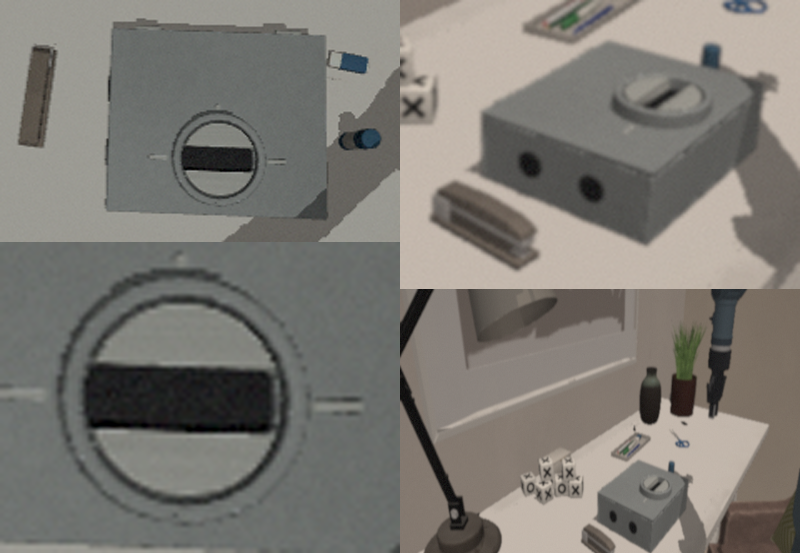

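The slot (centre at about pixel (350,270), direction −91.5°) lines up with the two bars. The scene view shows the panel flush with the finger away, and the stapler, glue stick and eraser look unmoved. I'm handing in.

```bash
python3 - <<'E'
from st import *
a=cv2.imread('pics/top0.png').astype(int);b=cv2.imread('pics/top3.png').astype(int)
for n,(x0,x1,y0,y1) in dict(stapler=(225,260,195,270),eraser=(412,445,202,222)).items(): print(n,np.abs(a-b)[y0:y1,x0:x1].mean())
for i in (a,b):
    h=cv2.cvtColor(i.astype(np.uint8),cv2.COLOR_BGR2HSV)[240:275,415:455]; ys,xs=np.nonzero((h[...,1]>110)&(h[...,2]>70)&(h[...,0]>90)&(h[...,0]<120));print('glue',xs.mean()+415,ys.mean()+240)
arm.job_done()
E
```

```text
stapler 1.9168253968253968
eraser 2.8
glue 442.2584269662921 257.7303370786517
glue 441.9230769230769 257.1666666666667
the job is handed in; nothing more can be done
```

I pressed the panel shut with the fingertips in the slot and turned the fastener clockwise to its stop. I then lifted clear and handed the job in at about 10.4 s; no verdict was reported.

- **Pressing:** the panel was held down with about 8 to 17 N throughout the turn. The first firm contact was at a tool height of 88.9 mm, against 89.5 mm for the slot's floor with the panel shut.
- **Turning:** the fastener started at about 0.40 rad. At the end the turning moment rose to 1.76 Nm, against 0.06 Nm of friction, which I took as the stop.
- **After lifting clear:** the slot lies at −91.5° in the world frame, in line with the two bars, and the box's yaw is about −1.2 to −1.5°. The panel looks flush in the scene view, but I did not measure its height.
- **Other things:** the stapler and eraser areas are the same in the before and after pictures to within noise. The glue stick's centre reads about 0.7 pixel off; I put this down to the arm's shadow falling near it.

No check failed. The only disagreement was that the box-yaw estimates from the edges and the bars differed by about 1°.

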